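# Unpin a gel casting tray and lay it in the staining bath

### The arm

A 7-joint arm with a two-finger parallel gripper is mounted at the origin on the work surface. World frame = base frame: x ahead of the robot, y to its left, z up, the work surface at z = 0. Lengths are in m, angles in degrees, forces in N, time in s.
With the tool pointing down it reaches from about 0.4 to 0.85 m from the base axis. Payload 6.9 kg.
Tool frame: the origin (TCP) lies between the finger pads; the fingertips stand 25 mm ahead of it and the grasp point (between the pads) lies 6 mm ahead of it; z points along the fingers, y is the direction in which the jaws open and shut (so a half turn about z gives the same grasp; the last joint's range is limited). The gripper opens to 85 mm and grips with 20 to 120 N. Pads are 22 mm wide; open, the fingers measure 114 mm over their backs; the gripper's body (76 mm by 85 mm) begins 54 mm behind the grasp point. The pads swing forward as they close: fully open they stand 13 mm farther back than shut.
Start: joints at [-65.747, 29.078, -13.613, 85.955, 7.202, 65.827, -8.869], TCP at [0.195, 0.594, 0.256] pointing down, gripper open.
Joint ranges: [-176.47, 176.47], [-13.61, 117.27], [-81.72, 77.17], [0.22, 143.17], [-87.28, 267.28], [10, 112.55], [-165.47, 165.47]. Speed limits (degrees/s): [136.94, 136.94, 180, 180, 180, 180, 180].

### API

Orientations are given as a 3x3 rotation matrix whose columns are the frame's x, y, z axes.
In Python, from station import arm gives the robot as it stands. The module is installed in compiled form; this text tells all that it offers.
- The arm moves only by the shell command python3 -m handwheel 'ROWS' [FORCE]. ROWS is JSON, a list of rows, each a list of 3 entries, a list of its own where there are three numbers: the shift along the world's x, y, z in mm, then the turn, a rotation vector about the world's x, y, z in rad, then the closure, from -1 (fully open) to 1 (shut). A call has exactly 5 rows; each row shifts and turns the pose as measured when the row begins; what a row does not reach is not made up. A row lasts 1/8 s, in which the tool goes at most 62.5 mm and 10.7 degrees, less where a joint would pass 70% of its speed; a pose out of reach is approached as far as the arm can. A call is refused whole if a number of a shift passes 62.5 or a number of a turn 0.188, either way. A call with a gripper value outside its range is refused whole. The fingers move at their own pace and stop on an object; FORCE is the grip in N (left out, the last holds). Time passes only in rows, so rows that do not move let the fingers close, or fill a call up. It gives the time, the measured TCP pose, the force and the opening at its end, in the units of the state.
- arm.observe(): the state, without advancing time (a new reading comes with each control period).
- arm.camera(name): name is "side" or "top" or "wrist"; returns a dict with "img" (480x640x3 uint8, blue, green, red), "K" (3x3 intrinsics, pixels), "camera_from_world" (4x4, takes a point from world to camera coordinates). Camera axes: x right, y up, looking along -z (the intrinsics and any distortion apply to the point x, -y, -z); pixel columns grow to the right and rows downward; lengths in m; the calibration is good to about 2 mm. A picture is of the moment at which its call begins. There is no depth.
- arm.sign_off(): hands the job in, once; it reports no verdict.
The state is a dict: "time_s": time; "q": joint angles; "joint_velocities": joint speeds; "joint_efforts": joint torques, N m; "eef_pos": TCP position; "tcp_rot": TCP orientation; "ft_force": force on the tool from outside, world axes, zero at the start; "torque": the same for the moment, N m; "width": finger opening in m.
Only numpy, scipy, OpenCV 4.12 (cv2) and the standard library are available. Lean on these libraries where they do the work, as an engineer would, in place of code of your own. Each camera call takes 0.05 s, during which the arm holds its last target.

### The job

Free the long gel tray: pull up the sprung plunger that pins it, twist it about a quarter turn so that it stays latched up by itself, and let go of it. Then draw the tray by its handle out from under the bridge and set it down flat, handle up, on the floor of the white open bath, without dropping it and leaving the plunger latched up. Leave the short gel tray where it is.

Things in the scene. Friction and masses are not known exactly. Their poses are not given: they have to be found in the camera images.
- plunger (a joint): lift of the sprung plunger that pins the long tray, m: 0 = down, pin in the tray's hole; 0.016 = upper stop. The spring pushes down with 4 N at 0, 9 N at the stop. A cross pin in a collar slot blocks twisting until it is pulled up over 0.012. Pulled to about 0.015, twisted 1 to 1.5 rad either way (stops at 1.75) and let go, it rests on the collar and stays up at about 0.012
- plunger_grip: the plunger's black bar grip: 38 mm long (its x), 12 mm thick (its y), 28 mm tall, its underside 14 mm above the collar. Origin: its centre, 81 mm above the bench when down; z up, the plunger's axis. It stands on an aluminium bridge at the +x end of a grey base plate 200 x 110 x 12 mm. The short tray has a second, identical base and plunger
- long_tray: casting tray, about 150 to 310 g: floor 120 (x) by 80 mm (y), walls along x 27 mm high, and at its +x end a tongue 32 mm wide, 8 thick, reaching to x = 110 mm, pinned by the plunger at x = 95 mm. The tongue's last 32 mm lie under the bridge in a slot 12 mm high, 44 wide: unpinned, it slides level along its own -x by 35 mm or more, then lifts freely. Origin: centre of underside; z up
- handle (a point): top centre of the long tray's white handle block: 46 mm long (tray x), 12 mm thick (tray y), 50 mm tall, top 55 mm above the tray's underside, right above its origin. Axes as the tray's
- short_tray: the other tray, of the same make but only 70 mm long without its tongue, pinned by the other plunger; to be left alone. Origin: centre of the underside, under its handle; +x towards its plunger
- bath: white open staining bath, fixed, 240 mm (x) by 160 mm (y) outside, 28 mm high, walls and floor 5 mm thick. Origin: centre of its underside; z up
There are look-alikes about, which are no part of the job. What is shaped like the part that bears plunger but green or turquoise is not meant. Leave any green or red look-alike of the long_tray alone.

How it is judged (in metres and radians):
On the way:
1. the long tray's plunger stays latched up with no finger touching it, while the tray is still in its place (value of joint plunger above 0.009 m and contact force between the fingers and plunger_grip below 0.1 N and distance of long_tray from where it was at the start of the episode below 0.02 m), for 0.3 s.
At the end, for the whole second after the job is handed in: The plunger is still latched up (above 9 mm), the long tray lies at rest flat (within 0.08 rad, handle up) on the floor of the bath (underside within 5 mm of the floor; origin within 80 mm lengthwise and 50 mm crosswise of the bath's centre), and the short tray is within 20 mm of where it was (value of joint plunger above 0.009 m and z of long_tray in the frame of bath between 0 and 0.01 m and x of long_tray in the frame of bath between -0.08 and 0.08 m and y of long_tray in the frame of bath between -0.05 and 0.05 m and angle between long_tray's own z axis and vertical below 0.08 rad and linear speed of long_tray below 0.02 m/s and distance of short_tray from where it was at the start of the episode below 0.02 m); the robot touches nothing.
It fails at once if the short tray is moved by more than 20 mm (distance of short_tray from where it was at the start of the episode above 0.02 m).
It fails at once if the long tray is dropped: faster than 0.6 m/s with no finger on it (linear speed of long_tray above 0.6 m/s and contact force between the fingers and long_tray below 0.05 N).
It also fails if it takes over 67 s, if anything falls off the work surface, if the arm or the gripper's body presses on something with over 40 N, if the wrist force passes 120 N, or if a joint passes its speed limit or range.

## Working session

There is one attempt and no reset: what is moved stays moved. The work goes in short steps, Python scripts to look and compute and a shell command to move; the robot and the scene stay as the last step left them, time stands still between calls to the robot, and variables do not carry over. Pictures are saved under pics/ and viewed, and the job is handed in when it is done.

```bash
mkdir -p pics
python3 - <<'E'
from station import arm
import cv2
s=arm.observe();print(s)
for n in("top","side","wrist"):
    c=arm.camera(n);cv2.imwrite(f"pics/{n}0.png",c["img"]);print(n,c["K"],c["camera_from_world"],[k for k in c])
E
```

```text
{'time_s': 0.0, 'q': array([-65.74842583,  29.12395808, -13.61053723,  86.00754165,
         7.20410327,  65.82811622,  -8.86777513]), 'joint_velocities': array([ 0.03151022,  0.0093473 ,  0.1018293 , -0.09280678,  0.09100722,
       -0.04483465,  0.00815221]), 'joint_efforts': array([-1.19108819e-03, -6.20576763e+01, -2.18683183e+00, -2.49661463e+01,
        1.25821141e-02,  1.16871714e-02,  8.89651062e-06]), 'eef_pos': array([0.19521052, 0.593254  , 0.25545464]), 'tcp_rot': array([[-9.49959213e-01,  3.12373576e-01, -4.92583352e-04],
       [ 3.12373959e-01,  9.49957724e-01, -1.68297182e-03],
       [-5.77825664e-05, -1.75262480e-03, -9.99998462e-01]]), 'ft_force': array([-0.91394747, -0.66630237, -0.27665495]), 'torque': array([-0.00390601,  0.00340968, -0.0323787 ]), 'width': 0.08521816649420005}
top [[564.71699109   0.         312.81807324]
 [  0.         564.71699109 244.83817277]
 [  0.           0.           1.        ]] [[ 0.04628616 -0.99891161  0.00576166  0.0906704 ]
 [ 0.97881649  0.04650508  0.19938796 -0.50885209]
 [-0.19943889 -0.0035893   0.97990369 -1.13200741]
 [ 0.          0.          0.          1.        ]] ['img', 'K', 'camera_from_world']
side [[534.03525126   0.         309.03590691]
 [  0.         534.03525126 230.66281873]
 [  0.           0.           1.        ]] [[ 0.925953   -0.37735754 -0.01457138 -0.42324301]
 [ 0.27329154  0.64297033  0.7154725  -0.26272182]
 [-0.26061998 -0.66647614  0.69848893 -1.16069531]
 [ 0.          0.          0.          1.        ]] ['img', 'K', 'camera_from_world']
wrist [[334.65664017   0.         319.66340972]
 [  0.         334.65664017 232.44496019]
 [  0.           0.           1.        ]] [[ 0.31291948  0.94977634 -0.00251194 -0.62314291]
 [-0.9092263   0.29879293 -0.28987985  0.03820164]
 [-0.27457047  0.09299298  0.95705975 -0.38066584]
 [ 0.          0.          0.          1.        ]] ['img', 'K', 'camera_from_world']
```

View pics/top0.png

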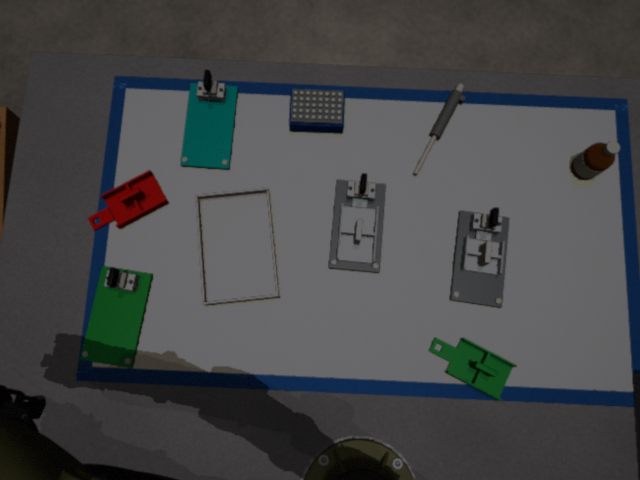

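View pics/side0.png

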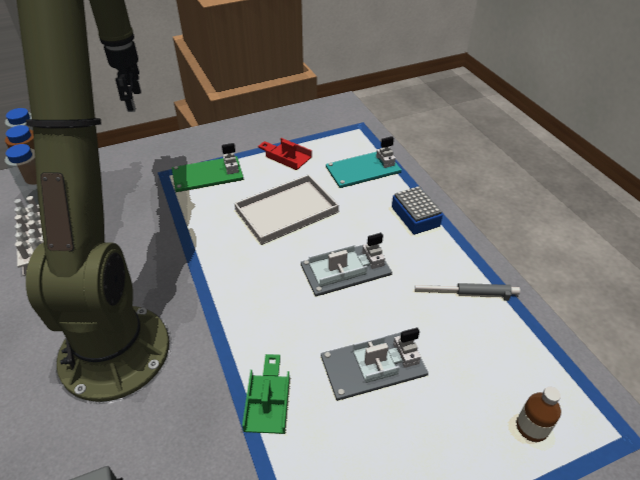

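View pics/wrist0.png

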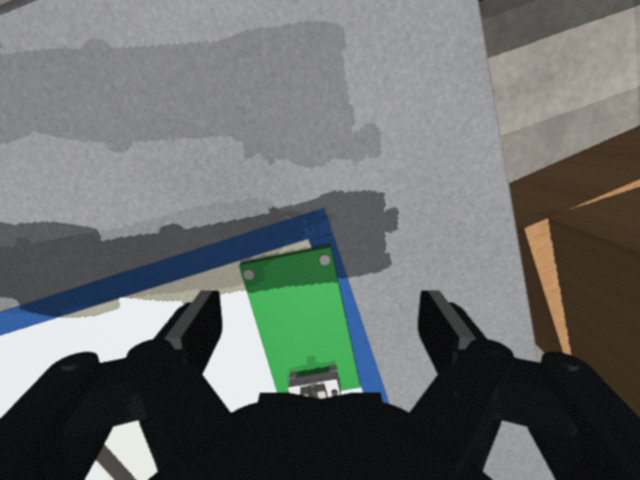

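Candidates, top view. Plungers:
- grey base at (363,186)
- grey base at (494,218)
- turquoise base at (208,82)
- green base at (114,278)

Trays:
- white at (358,230), which looks long
- white at (484,253), which looks short
- red at (134,198)
- green at (480,367)

By the description it is the grey base at (358,225). I'll check that in a close crop.

Run:
```python
import cv2,numpy as np
t=cv2.imread("pics/top0.png");s=cv2.imread("pics/side0.png")
a=cv2.resize(t[165:285,320:400],None,fx=5,fy=5,interpolation=cv2.INTER_CUBIC)
b=cv2.resize(t[195:315,440:520],None,fx=5,fy=5,interpolation=cv2.INTER_CUBIC)
cv2.imwrite("pics/c1.png",np.hstack([a,b])[:600])
a=cv2.resize(s[220:300,290:400],None,fx=7,fy=7,interpolation=cv2.INTER_CUBIC)
cv2.imwrite("pics/c2.png",a)
```

```text
(no output)
```

View pics/c1.png

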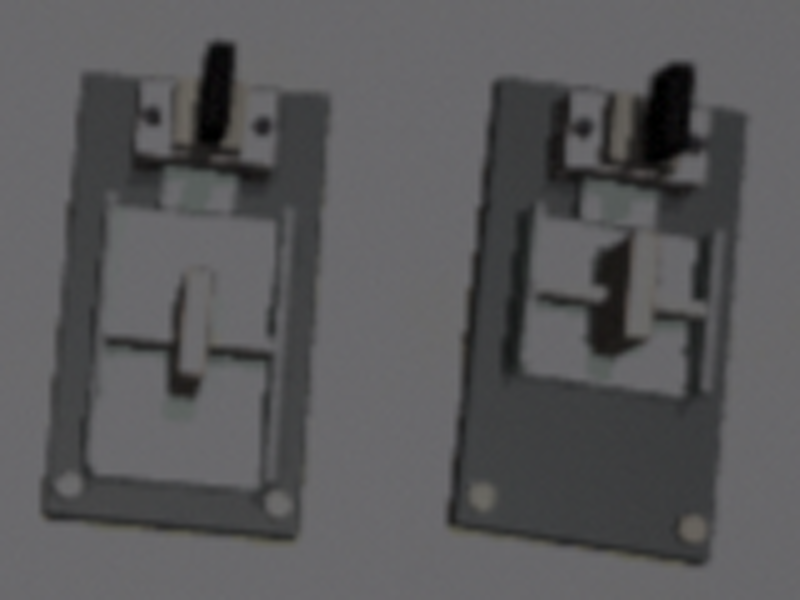

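View pics/c2.png

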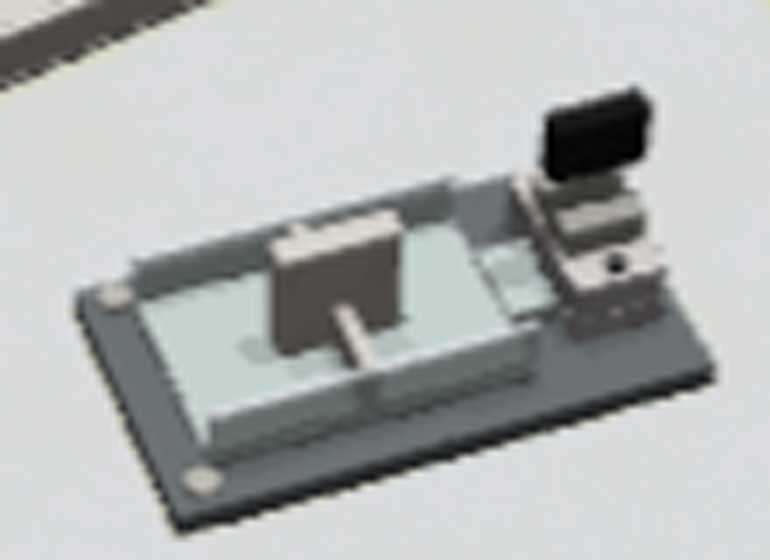

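```bash
cat > h.py <<'E'
import numpy as np,cv2
from station import arm
def cam(n):
    c=arm.camera(n);return c["img"],c["K"],c["camera_from_world"]
def ray(K,T,u,v):
    d=np.linalg.inv(K)@[u,v,1];d=np.array([d[0],-d[1],-d[2]])
    R=T[:3,:3];return -R.T@T[:3,3],R.T@d/np.linalg.norm(d)
def onz(K,T,uv,z):
    o,d=ray(K,T,*uv);return o+d*(z-o[2])/d[2]
def tri(rs):
    A=np.zeros((3,3));b=np.zeros(3)
    for o,d in rs:
        P=np.eye(3)-np.outer(d,d);A+=P;b+=P@o
    x=np.linalg.solve(A,b);return x,[np.linalg.norm(np.cross(x-o,d)) for o,d in rs]
def proj(K,T,p):
    c=T[:3,:3]@p+T[:3,3];q=K@[c[0],-c[1],-c[2]];return q[:2]/q[2]
def blob(img,x0,y0,x1,y1,th=25):
    m=(img[y0:y1,x0:x1].max(2)<th).astype(np.uint8)
    n,l,st,ce=cv2.connectedComponentsWithStats(m)
    i=1+np.argmax(st[1:,4]);return ce[i]+[x0,y0],st[i],(l==i)
E
python3 - <<'E'
from h import *
t,K,T=cam("top");s,K2,T2=cam("side")
a=blob(t,350,165,380,200);b=blob(s,360,225,392,250,35);print(a[:2],b[:2])
print("grip",tri([ray(K,T,*a[0]),ray(K2,T2,*b[0])]))
for uv in[(336.4,179.6),(385.6,183.4),(379.4,272.6),(328.4,268.4)]: print("base",onz(K,T,uv,.012))
# side base corners: crop /7+(290,220)
for uv in[(80,295),(178,520),(715,372)]: print("sbase",onz(K2,T2,(290+uv[0]/7,220+uv[1]/7),.012))
print("handle top",onz(K,T,(359.4,229.4),.067))
print("handle side",onz(K2,T2,(290+336/7,220+232/7),.067))
for uv in[(196.5,194),(269,189),(279.5,298),(205,304.5)]: print("bath",onz(K,T,uv,.028))
E
```

```text
(array([362.59793814, 183.94845361]), array([10,  9,  6, 21, 97], dtype=int32)) (array([374.464, 239.48 ]), array([  8,   9,  14,  12, 125], dtype=int32))
grip (array([0.63348892, 0.01628371, 0.08060235]), [np.float64(0.0008971199852462312), np.float64(0.000897119985246338)])
base [0.66196167 0.06915078 0.012     ]
base [ 0.65842027 -0.04011394  0.012     ]
base [ 0.45804333 -0.03093148  0.012     ]
base [0.46198724 0.07874834 0.012     ]
sbase [0.46752346 0.07512919 0.012     ]
sbase [ 0.46033473 -0.03217825  0.012     ]
sbase [ 0.65683305 -0.04403664  0.012     ]
handle top [0.53808795 0.01916492 0.067     ]
handle side [0.54103173 0.02101434 0.067     ]
bath [0.60936452 0.3722645  0.028     ]
bath [0.62823255 0.21563377 0.028     ]
bath [0.39184599 0.17898144 0.028     ]
bath [0.3709733  0.33360921 0.028     ]
```

Measured:
- **Plunger grip:** (0.6335, 0.016, 0.081).
- **Base:** yaw −2.7°.
- **Handle top:** (0.539, 0.020, 0.067).
- **Bath:** centre (0.500, 0.275), yaw +9°.

The crop confirms the left white tray on the grey base is the long one. Moving over.

```bash
python3 -m handwheel '[[[36,-47,0],[0,0,0.1],-1],[[36,-47,0],[0,0,0.1],-1],[[36,-47,0],[0,0,0.07],-1],[[36,-47,0],[0,0,0],-1],[[36,-47,0],[0,0,0],-1]]' 60
```

```text
time_s: 0.88
eef_pos: [0.3747, 0.3555, 0.2548]
tcp_rot: [[-1.0, 0.028, -0.002], [0.028, 1.0, 0.001], [0.002, 0.0, -1.0]]
ft_force: [1.5, 0.9, -0.1]
width: 0.0855
```

```bash
python3 -m handwheel '[[[36,-47,0],[0,0,0],-1],[[36,-47,0],[0,0,0],-1],[[36,-47,0],[0,0,0],-1],[[36,-47,0],[0,0,0],-1],[[36,-47,0],[0,0,0],-1]]'; python3 -m handwheel '[[[40,-52,-20],[0,0,0],-1],[[30,-39,-20],[0,0,0],-1],[[10,-10,-10],[0,0,0],-1],[[0,0,0],[0,0,0],-1],[[0,0,0],[0,0,0],-1]]'
```

```text
time_s: 1.5
eef_pos: [0.5597, 0.1121, 0.2557]
tcp_rot: [[-1.0, 0.028, -0.0], [0.028, 1.0, 0.002], [0.0, 0.002, -1.0]]
ft_force: [1.7, 1.1, -0.3]
width: 0.0854
time_s: 2.12
eef_pos: [0.6385, 0.0099, 0.2063]
tcp_rot: [[-0.999, 0.034, 0.001], [0.034, 0.999, 0.001], [-0.001, 0.001, -1.0]]
ft_force: [0.0, 0.1, 0.2]
width: 0.0852
```

Run:
```python
from h import *
i,K,T=cam("wrist");cv2.imwrite("pics/w1.png",i);print(proj(K,T,np.array([.6335,.0163,.095])),proj(K,T,np.array([.539,.02,.067])))
```

```text
[329.47855678 231.04052443] [330.16180332  92.89713164]
```

View pics/w1.png

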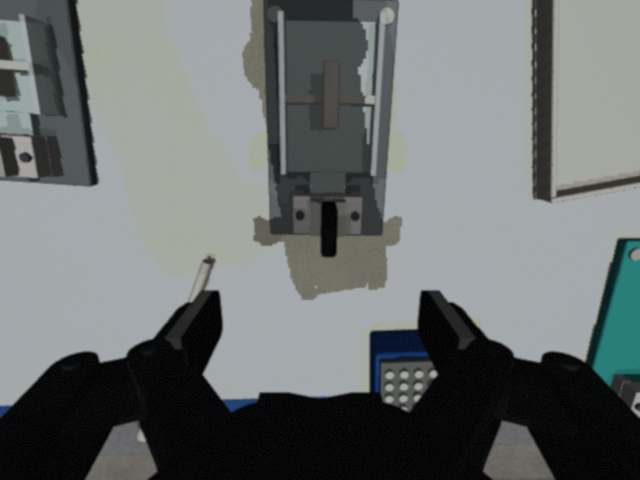

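The wrist picture agrees: grip top at (329,229) and handle at (331,94), against predictions of (329,231) and (330,93). Descending.

```bash
python3 -m handwheel '[[[-5,6,-30],[0,0,-0.01],-1],[[0,0,-40],[0,0,0],-1],[[0,0,-30],[0,0,0],-1],[[0,0,-12],[0,0,0],-1],[[0,0,-3],[0,0,0],-1]]'; python3 -c "
from station import arm
s=arm.observe();print(s['eef_pos'],s['ft_force'],s['q'])"
```

```text
time_s: 2.8
eef_pos: [0.6334, 0.0251, 0.0951]
tcp_rot: [[-0.999, 0.033, 0.01], [0.033, 0.999, 0.005], [-0.01, 0.005, -1.0]]
ft_force: [0.5, -0.4, -0.0]
width: 0.0853
[0.63344753 0.02512283 0.09514172] [ 0.45149888 -0.40266574 -0.0409469 ] [ 0.75559193 38.39354783 -8.4755833  96.25606726  7.08391941 45.25097752
 77.26628361]
```

```bash
python3 -m handwheel '[[[0,-9,0],[-0.005,0.01,-0.01],-1],[[0,0,-4],[0,0,0],-1],[[0,0,-2],[0,0,0],-1],[[0,0,0],[0,0,0],-1],[[0,0,0],[0,0,0],-1]]'
```

```text
time_s: 3.42
eef_pos: [0.6353, 0.0156, 0.0923]
tcp_rot: [[-0.999, 0.044, 0.005], [0.044, 0.999, -0.0], [-0.005, 0.0, -1.0]]
ft_force: [-0.0, 0.4, 0.2]
width: 0.0855
```

```bash
python3 -m handwheel '[[[-2,0,-3],[0,0.005,0],-0.2],[[0,0,0],[0,0,0],0.3],[[0,0,0],[0,0,0],0.6],[[0,0,0],[0,0,0],1],[[0,0,0],[0,0,0],1]]' 60
python3 - <<'E'
from h import *
i,K,T=cam("side");cv2.imwrite("pics/s1.png",cv2.resize(i[180:300,290:450],None,fx=5,fy=5)[:600,:800])
E
```

```text
time_s: 4.05
eef_pos: [0.6331, 0.0166, 0.0893]
tcp_rot: [[-0.999, 0.043, -0.0], [0.043, 0.999, 0.001], [0.0, 0.001, -1.0]]
ft_force: [-0.1, 1.7, 1.2]
width: 0.0111
```

View pics/s1.png

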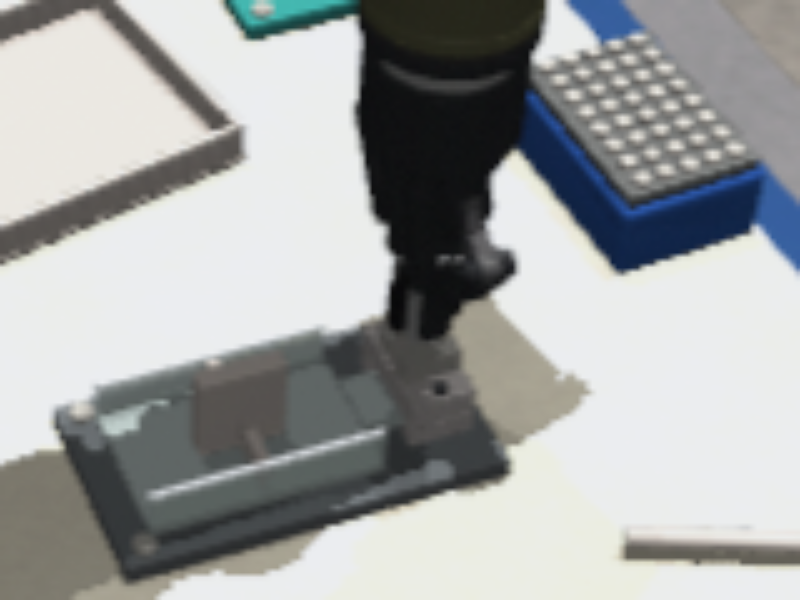

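The fingers hold the bar, with the opening at about 11 mm. Pull up 15 mm.

```bash
python3 -m handwheel '[[[0,0,4],[0,0,0],1],[[0,0,4],[0,0,0],1],[[0,0,4],[0,0,0],1],[[0,0,2],[0,0,0],1],[[0,0,1],[0,0,0],1]]' 80
```

```text
time_s: 4.72
eef_pos: [0.633, 0.0166, 0.1029]
tcp_rot: [[-0.999, 0.043, -0.002], [0.043, 0.999, 0.001], [0.002, 0.001, -1.0]]
ft_force: [2.8, 1.6, -9.0]
width: 0.0108
```

```bash
python3 -m handwheel '[[[0,0,1.5],[0,0,0],1],[[0,0,0],[0,0,-0.1],1],[[0,0,0],[0,0,-0.15],1],[[0,0,0],[0,0,-0.15],1],[[0,0,0],[0,0,-0.15],1]]'
```

```text
time_s: 5.35
eef_pos: [0.6333, 0.0177, 0.1039]
tcp_rot: [[-0.821, 0.572, 0.0], [0.572, 0.821, 0.004], [0.002, 0.003, -1.0]]
ft_force: [3.5, 1.0, -9.0]
width: 0.0106
```

```bash
python3 -m handwheel '[[[0,-1,0],[0,0,-0.15],1],[[0,0,0],[0,0,-0.15],1],[[0,0,0],[0,0,-0.15],1],[[0,0,0],[0,0,-0.15],1],[[0,0,0],[0,0,-0.1],1]]'
```

```text
time_s: 5.98
eef_pos: [0.6344, 0.0187, 0.1038]
tcp_rot: [[-0.238, 0.971, 0.005], [0.971, 0.238, 0.004], [0.003, 0.006, -1.0]]
ft_force: [3.7, 0.6, -9.3]
width: 0.0109
```

```bash
python3 -m handwheel '[[[-1,-2,-1],[0,0,0],1],[[0,0,-1],[0,0,0],1],[[0,0,-0.5],[0,0,0],1],[[0,0,0],[0,0,0],0.5],[[0,0,0],[0,0,0],0]]'; python3 -m handwheel '[[[0,0,0],[0,0,0],-0.1],[[0,0,10],[0,0,0],-0.1],[[0,0,30],[0,0,0],-0.1],[[0,0,50],[0,0,0],-0.1],[[0,0,0],[0,0,0],-0.1]]';python3 - <<'E'
from h import *
i,K,T=cam("side");cv2.imwrite("pics/s2.png",cv2.resize(i[180:300,290:450],None,fx=5,fy=5)[:600,:800])
i,K,T=cam("wrist");cv2.imwrite("pics/w2.png",i)
E
```

```text
time_s: 6.6
eef_pos: [0.6342, 0.0178, 0.1028]
tcp_rot: [[-0.242, 0.97, 0.007], [0.97, 0.242, 0.006], [0.004, 0.009, -1.0]]
ft_force: [-0.7, 0.5, 0.1]
width: 0.0385
time_s: 7.22
eef_pos: [0.6341, 0.0169, 0.1988]
tcp_rot: [[-0.241, 0.97, 0.009], [0.97, 0.241, 0.006], [0.003, 0.01, -1.0]]
ft_force: [0.3, -0.3, -0.4]
width: 0.0474
```

View pics/s2.png

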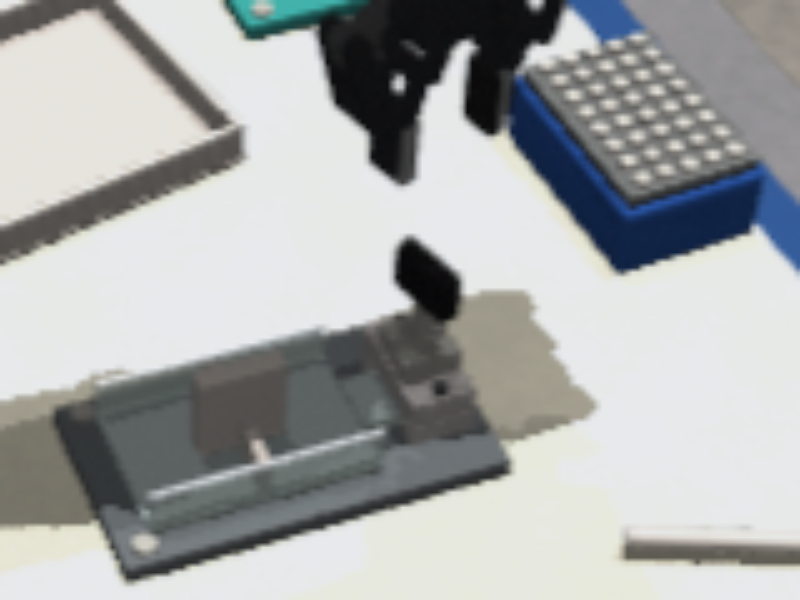

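View pics/w2.png

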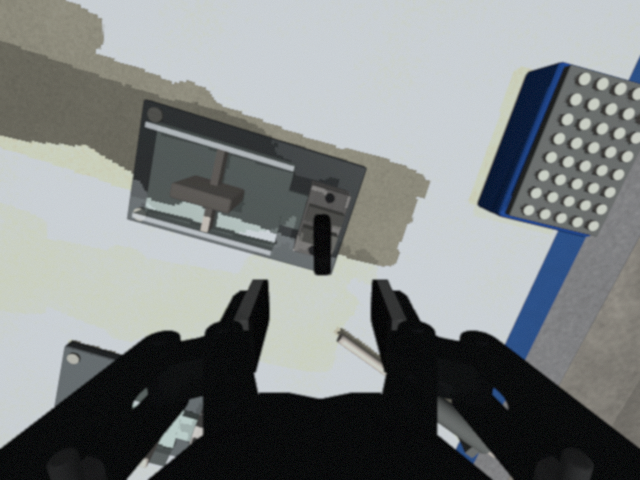

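The bar now stands crosswise and raised: at about (322,245) in the wrist view and (376,236) in the side view, against (374.5,239.5) when down. Checking its height while computing the next step.

```bash
python3 - <<'E'
from h import *
s,K2,T2=cam("side");w,K,T=cam("wrist")
b=blob(s,366,225,384,246,35);a=blob(w,305,205,340,280,25);print(a[:2],b[:2])
print(tri([ray(K,T,*a[0]),ray(K2,T2,*b[0])]))
# handle top in wrist: for reference
print(proj(K,T,np.array([.539,.02,.067])))
E
python3 -m handwheel '[[[-20,1,0],[0,0,0.18],-0.3],[[-20,1,0],[0,0,0.18],-0.3],[[-20,1,0],[0,0,0.18],-0.3],[[-20,0,0],[0,0,0.18],-0.3],[[-15,0,0],[0,0,0.18],-0.3]]'
python3 -m handwheel '[[[0,0,0],[0,0,0.18],-0.3],[[0,0,0],[0,0,0.15],-0.3],[[0,0,0],[0,0,0],-0.3],[[0,0,0],[0,0,0],-0.3],[[0,0,0],[0,0,0],-0.3]]'
```

```text
(array([324.50643777, 246.29935622]), array([ 11,  12,  18,  60, 932], dtype=int32)) (array([375.08108108, 235.99099099]), array([  3,   4,  13,  15, 111], dtype=int32))
(array([0.63505507, 0.01555534, 0.09299193]), [np.float64(0.00030278053988585515), np.float64(0.0003027805398858765)])
[199.70564681 199.75850431]
time_s: 8.05
eef_pos: [0.5309, 0.0207, 0.1868]
tcp_rot: [[-0.922, 0.388, -0.014], [0.388, 0.922, -0.002], [0.012, -0.007, -1.0]]
ft_force: [-0.1, 0.0, 0.6]
width: 0.0552
time_s: 8.68
eef_pos: [0.5274, 0.0204, 0.1832]
tcp_rot: [[-0.998, 0.062, -0.021], [0.062, 0.998, -0.007], [0.021, -0.008, -1.0]]
ft_force: [0.1, 0.0, 0.1]
width: 0.0554
```

The plunger is latched: grip z is 0.093, so it is up 12 mm. Straightening the tool and looking at the handle.

```bash
python3 -m handwheel '[[[11,0,-15],[0.007,-0.021,0.016],-0.1],[[0,0,-10],[0,0,0],-0.1],[[0,0,0],[0,0,0],0],[[0,0,0],[0,0,0],0.15],[[0,0,0],[0,0,0],0.15]]'
python3 - <<'E'
from h import *
w,K,T=cam("wrist");cv2.imwrite("pics/w3.png",w);print(proj(K,T,np.array([.539,.02,.067])))
E
```

```text
time_s: 9.3
eef_pos: [0.5382, 0.0208, 0.1579]
tcp_rot: [[-0.999, 0.05, -0.0], [0.05, 0.999, -0.001], [0.0, -0.001, -1.0]]
ft_force: [-0.2, -0.1, -0.4]
width: 0.0361
[319.98157464 248.77275905]
```

View pics/w3.png

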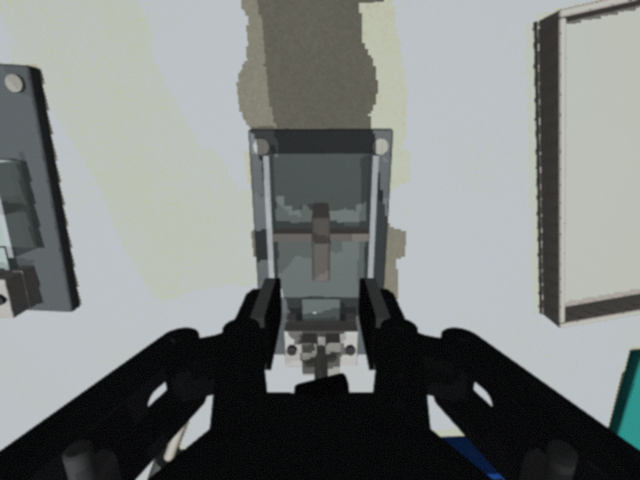

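Handle top is at about (320,243), centred between the fingers. Descending onto it and closing.

```bash
python3 -m handwheel '[[[0.5,0,-40],[0,0,0],0.15],[[0,0,-30],[0,0,0],0.15],[[0,0,-14],[0,0,0],0.15],[[0,0,-5],[0,0,0],0.15],[[0,0,0],[0,0,0],0.15]]'
```

```text
time_s: 9.98
eef_pos: [0.5409, 0.021, 0.0696]
tcp_rot: [[-0.999, 0.051, 0.006], [0.051, 0.999, -0.0], [-0.006, 0.0, -1.0]]
ft_force: [0.7, -0.6, 0.8]
width: 0.0365
```

Run:
```python
from h import *
i,K,T=cam("side");cv2.imwrite("pics/s3.png",cv2.resize(i[180:300,290:450],None,fx=5,fy=5)[:600,:800])
print(arm.observe()["eef_pos"],arm.observe()["ft_force"])
```

```text
[0.54115358 0.02097842 0.06989721] [-0.40355221  0.28857271  0.54154857]
```

View pics/s3.png

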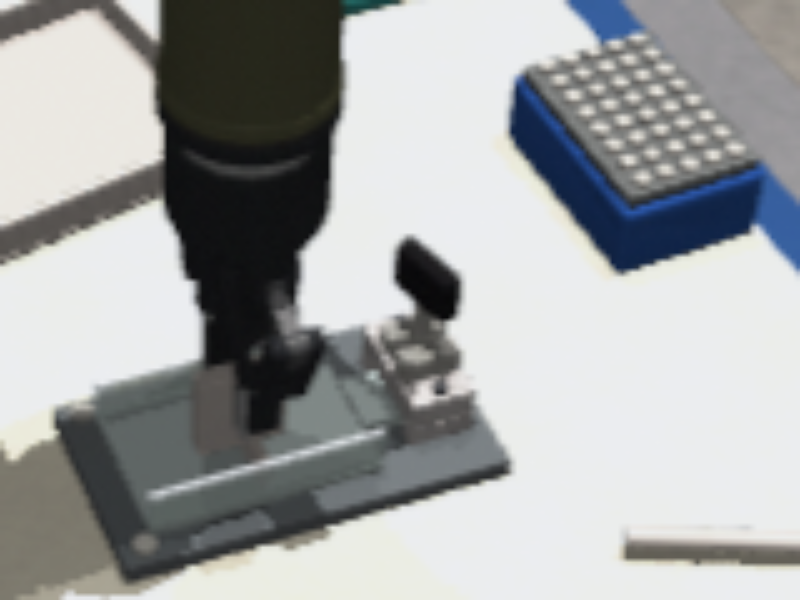

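```bash
python3 -m handwheel '[[[-2,-0.5,0],[0,0.006,0.005],0.3],[[0,0,0],[0,0,0],0.6],[[0,0,0],[0,0,0],1],[[0,0,0],[0,0,0],1],[[0,0,0],[0,0,0],1]]' 80
```

```text
time_s: 10.65
eef_pos: [0.5398, 0.0205, 0.0717]
tcp_rot: [[-0.999, 0.045, 0.003], [0.045, 0.999, -0.0], [-0.003, 0.0, -1.0]]
ft_force: [0.7, -0.2, -1.8]
width: 0.0101
```

Gripped. Draw it out level along the tray's −x.

```bash
python3 -m handwheel '[[[0,0,1],[0,0,0],1],[[-5,0.2,0],[0,0,0],1],[[-8,0.4,0],[0,0,0],1],[[-8,0.4,0],[0,0,0],1],[[-8,0.4,0],[0,0,0],1]]'
```

```text
time_s: 11.28
eef_pos: [0.5083, 0.0219, 0.0723]
tcp_rot: [[-0.999, 0.046, 0.001], [0.046, 0.999, -0.0], [-0.001, -0.0, -1.0]]
ft_force: [0.2, 0.4, -2.5]
width: 0.0103
```

```bash
python3 -m handwheel '[[[-8,0.4,0],[0,0,0],1],[[-8,0.4,0],[0,0,0],1],[[-2,0,0],[0,0,0],1],[[0,0,3],[0,0,0],1],[[0,0,4],[0,0,0],1]]'
python3 - <<'E'
from h import *
i,K,T=cam("side");cv2.imwrite("pics/s4.png",cv2.resize(i[180:300,270:430],None,fx=5,fy=5)[:600,:800])
E
```

```text
time_s: 11.9
eef_pos: [0.4884, 0.0228, 0.0797]
tcp_rot: [[-0.999, 0.045, 0.001], [0.045, 0.999, -0.0], [-0.001, -0.0, -1.0]]
ft_force: [0.1, -0.1, -2.7]
width: 0.0105
```

View pics/s4.png

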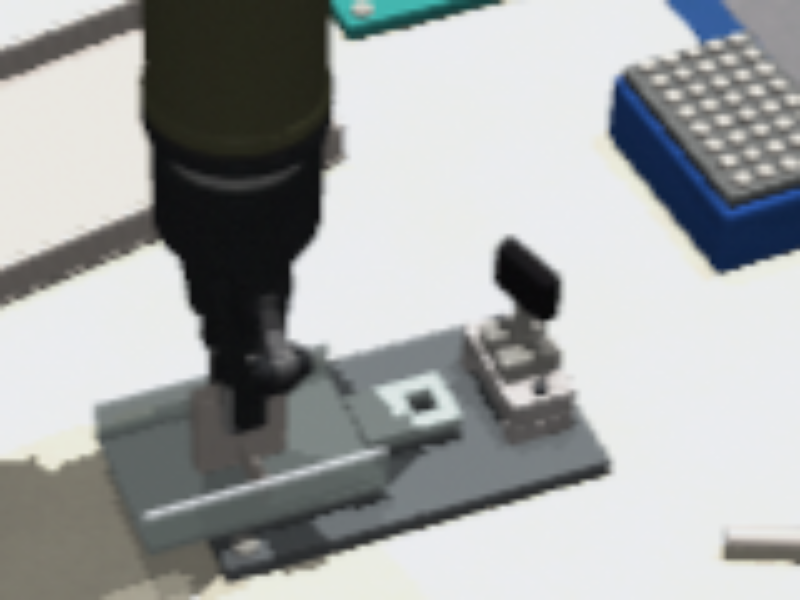

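The tray is free: tongue hole at crop (420,402), clear of the bridge, tray level, plunger still up. Lift and carry.

```bash
python3 -m handwheel '[[[0,0,25],[0,0,0],1],[[0,10,25],[0,0,0],1],[[-2,30,0],[0,0,0.05],1],[[-3,40,0],[0,0,0.05],1],[[-3,40,0],[0,0,0.05],1]]'; python3 -m handwheel '[[[-2,40,0],[0,0,0.05],1],[[-2,40,0],[0,0,0],1],[[0,30,0],[0,0,0],1],[[0,10,0],[0,0,0],1],[[0,0,0],[0,0,0],1]]'
```

```text
time_s: 12.58
eef_pos: [0.4826, 0.1419, 0.1331]
tcp_rot: [[-0.995, -0.1, 0.005], [-0.1, 0.995, -0.001], [-0.005, -0.001, -1.0]]
ft_force: [1.0, 0.2, -1.9]
width: 0.0102
time_s: 13.2
eef_pos: [0.4783, 0.2686, 0.1338]
tcp_rot: [[-0.988, -0.156, 0.007], [-0.156, 0.988, 0.001], [-0.007, 0.0, -1.0]]
ft_force: [-0.2, -0.7, -1.3]
width: 0.0102
```

```bash
python3 -m handwheel '[[[-2,3,-10],[0,0.007,0],1],[[0,0,-15],[0,0,0],1],[[0,0,-10],[0,0,0],1],[[0,0,0],[0,0,0],1],[[0,0,0],[0,0,0],1]]'
python3 - <<'E'
from h import *
i,K,T=cam("side");cv2.imwrite("pics/s5.png",cv2.resize(i[120:270,200:400],None,fx=4,fy=4))
i,K,T=cam("top");cv2.imwrite("pics/t5.png",cv2.resize(i[160:330,160:400],None,fx=3,fy=3))
E
```

```text
time_s: 13.82
eef_pos: [0.4767, 0.2666, 0.0953]
tcp_rot: [[-0.989, -0.15, -0.003], [-0.15, 0.989, -0.002], [0.003, -0.002, -1.0]]
ft_force: [-0.8, 0.4, -1.8]
width: 0.0104
```

View pics/s5.png

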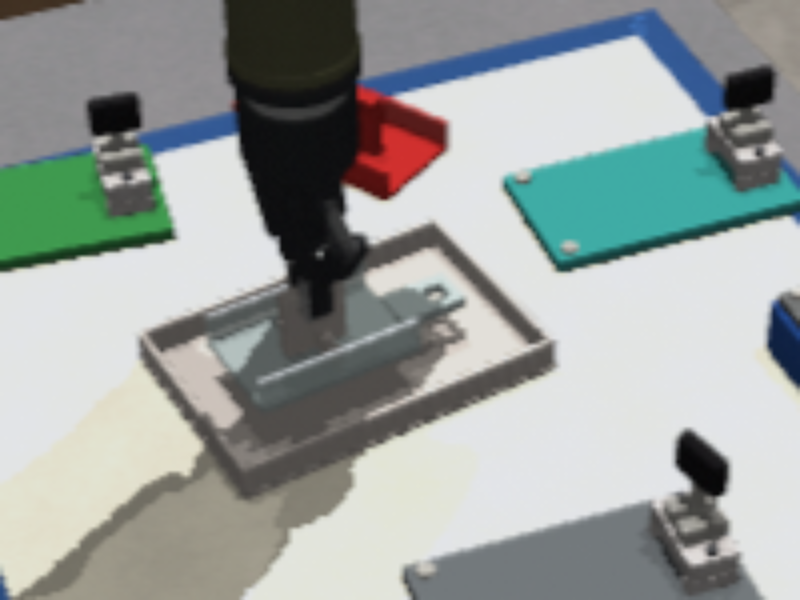

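View pics/t5.png

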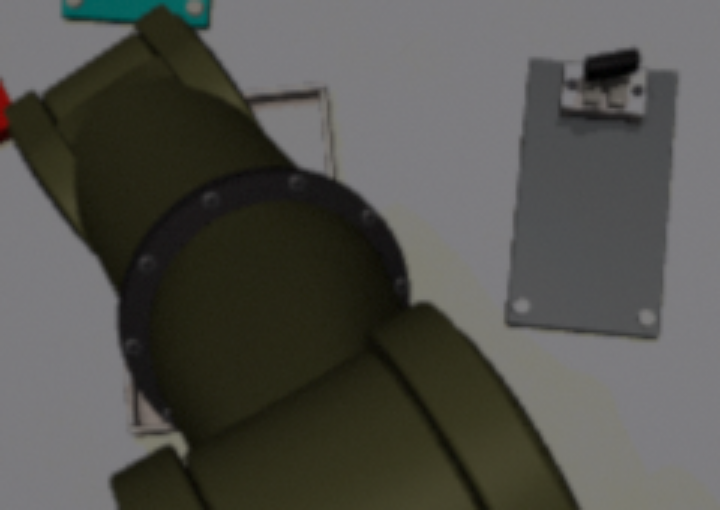

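The tray hangs level above the bath, inside its walls. Lowering (target TCP z about 0.065).

```bash
python3 -m handwheel '[[[0,5,-10],[0,0,0],1],[[0,0,-8],[0,0,0],1],[[0,0,-6],[0,0,0],1],[[0,0,-3],[0,0,0],1],[[0,0,-1],[0,0,0],1]]'
```

```text
time_s: 14.55
eef_pos: [0.4768, 0.2727, 0.066]
tcp_rot: [[-0.989, -0.151, -0.001], [-0.151, 0.989, -0.002], [0.002, -0.001, -1.0]]
ft_force: [-0.4, 0.8, -2.5]
width: 0.0102
```

```bash
python3 -m handwheel '[[[0,0,-1],[0,0,0],1],[[0,0,-1],[0,0,0],1],[[0,0,-0.5],[0,0,0],1],[[0,0,0],[0,0,0],1],[[0,0,0],[0,0,0],1]]'
```

```text
time_s: 15.18
eef_pos: [0.4769, 0.2727, 0.0649]
tcp_rot: [[-0.989, -0.151, -0.0], [-0.151, 0.989, -0.001], [0.0, -0.001, -1.0]]
ft_force: [-0.5, -0.0, -1.3]
width: 0.0101
```

```bash
python3 -m handwheel '[[[0,0,-1.5],[0,0,0],1],[[0,0,-1],[0,0,0],1],[[0,0,-1],[0,0,0],1],[[0,0,0],[0,0,0],1],[[0,0,0],[0,0,0],1]]'
```

```text
time_s: 15.8
eef_pos: [0.4771, 0.2728, 0.0647]
tcp_rot: [[-0.989, -0.15, 0.002], [-0.15, 0.989, -0.0], [-0.002, -0.001, -1.0]]
ft_force: [-0.5, -0.4, -2.0]
width: 0.0103
```

```bash
python3 -m handwheel '[[[0,0,-3],[0,0,0],1],[[0,0,-3],[0,0,0],1],[[0,0,0],[0,0,0],1],[[0,0,0],[0,0,0],1],[[0,0,0],[0,0,0],1]]';  python3 - <<'E'
from h import *
i,K,T=cam("side");cv2.imwrite("pics/s6.png",cv2.resize(i[120:270,200:400],None,fx=4,fy=4))
for k in range(4): arm.camera("side");print(arm.observe()["ft_force"],arm.observe()["eef_pos"])
E
```

```text
time_s: 16.42
eef_pos: [0.4774, 0.2729, 0.0648]
tcp_rot: [[-0.989, -0.15, 0.005], [-0.15, 0.989, 0.0], [-0.005, -0.0, -1.0]]
ft_force: [0.8, -0.0, -1.7]
width: 0.0103
[ 0.29506764 -0.48334245 -1.41602655] [0.47741793 0.27289736 0.06479019]
[-0.13390685  0.09364152 -2.61776766] [0.47739221 0.27287038 0.064822  ]
[-0.13691043 -0.32869373 -3.05105478] [0.47737495 0.27285959 0.06486818]
[-8.81461924e-01  2.39201008e-03 -2.59013508e+00] [0.47736373 0.27285866 0.06492656]
```

View pics/s6.png

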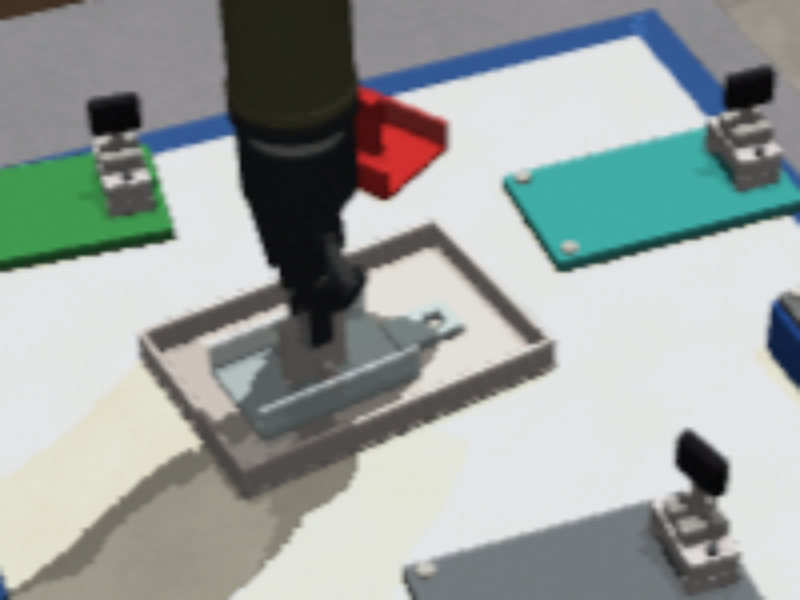

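```bash
python3 -m handwheel '[[[0,0,0],[0,0.005,0],1],[[0,0,0],[0,0,0],1],[[0,0,-2],[0,0,0],1],[[0,0,-2],[0,0,0],1],[[0,0,-2],[0,0,0],1]]';python3 - <<'E'
from h import *
for k in range(4): arm.camera("side");print(arm.observe()["ft_force"],arm.observe()["eef_pos"])
E
```

```text
time_s: 17.3
eef_pos: [0.4772, 0.2729, 0.0647]
tcp_rot: [[-0.989, -0.15, 0.002], [-0.15, 0.989, 0.001], [-0.003, 0.001, -1.0]]
ft_force: [-6.2, -2.7, 20.2]
width: 0.0101
[-5.94825656 -2.37017819 20.03159264] [0.47718935 0.27293617 0.06466047]
[-5.40514585 -3.03421003 20.38202207] [0.47719224 0.27293031 0.0646594 ]
[-6.42710136 -2.66919732 20.04424514] [0.47719136 0.27291179 0.06465063]
[-5.01214345 -3.71631668 21.22838552] [0.47720515 0.27291768 0.06462887]
```

Pressing 2 mm down gives +20 N with no movement, so the tray is firmly on the floor. Relax, release partly, back off.

```bash
python3 -m handwheel '[[[0,0,0],[0,0,0],1],[[0,0,0],[0,0,0],1],[[0,0,0],[0,0,0],0.6],[[0,0,0],[0,0,0],0.3],[[0,0,0],[0,0,0],0.15]]'; python3 -m handwheel '[[[0,0,3],[0,0,0],0.15],[[0,0,20],[0,0,0],0.15],[[0,0,40],[0,0,0],0.15],[[0,0,60],[0,0,0],0],[[0,0,40],[0,0,0],0]]';python3 -m handwheel '[[[-40,-40,0],[0,0,0],0],[[0,-60,0],[0,0,0],0],[[0,-60,0],[0,0,0],0],[[0,-60,0],[0,0,0],0],[[0,0,0],[0,0,0],0]]'
python3 - <<'E'
from h import *
i,K,T=cam("side");cv2.imwrite("pics/s7.png",cv2.resize(i[120:270,200:400],None,fx=4,fy=4))
i,K,T=cam("top");cv2.imwrite("pics/t7.png",i)
E
```

```text
time_s: 18.12
eef_pos: [0.4778, 0.2731, 0.065]
tcp_rot: [[-0.989, -0.15, 0.004], [-0.15, 0.989, 0.002], [-0.004, 0.001, -1.0]]
ft_force: [-0.4, -0.4, 0.1]
width: 0.0362
time_s: 18.75
eef_pos: [0.4756, 0.2719, 0.2299]
tcp_rot: [[-0.989, -0.15, -0.003], [-0.15, 0.989, -0.002], [0.003, -0.001, -1.0]]
ft_force: [-0.1, -0.3, -0.8]
width: 0.0429
time_s: 19.38
eef_pos: [0.4355, 0.048, 0.2357]
tcp_rot: [[-0.988, -0.152, 0.009], [-0.152, 0.988, 0.004], [-0.009, 0.002, -1.0]]
ft_force: [0.1, 0.5, 0.5]
width: 0.0426
```

View pics/s7.png

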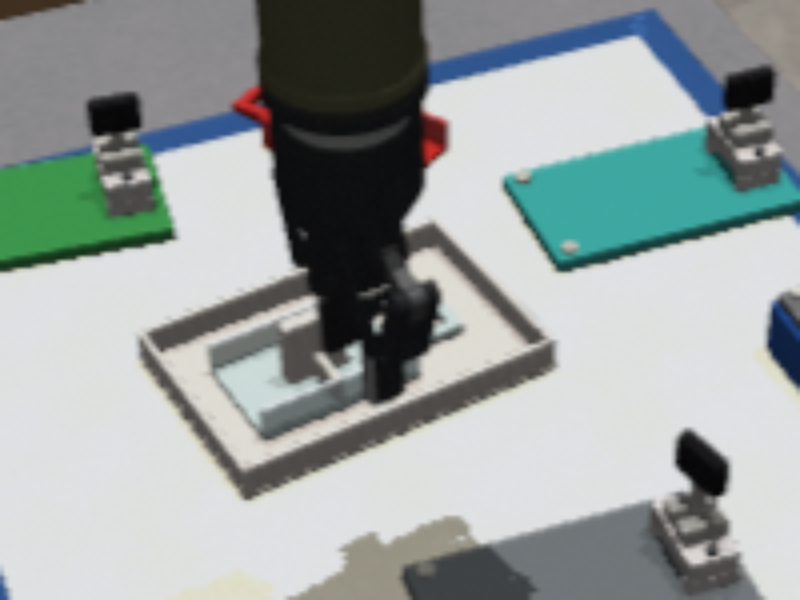

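View pics/t7.png

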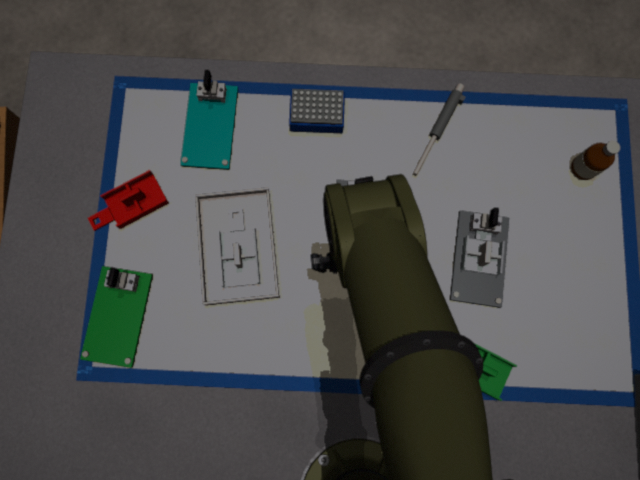

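The top view shows the tray flat in the bath (handle at about (238,255)). The side view shows the plunger still crosswise and up at crop (700,462). The short tray is still at (484,253). The robot is clear of everything.

Run:
```python
from h import *
t,K,T=cam("top");s,K2,T2=cam("side")
p=onz(K,T,(238,253),.06);d=p[:2]-[.5001,.2751];a=np.radians(9)
print("tray in bath",d@[np.cos(a),np.sin(a)],d@[-np.sin(a),np.cos(a)])
b=blob(s,366,225,384,246,35);print("grip side px",b[0])
print("short diff",np.abs(t[200:310,445:515].astype(int)-cv2.imread("pics/top0.png")[200:310,445:515]).mean())
print(arm.sign_off())
```

```text
tray in bath -0.023253914249187872 -0.0031498825482271244
grip side px [375.         235.94545455]
short diff 14.12982683982684
the job is handed in; nothing more can be done
None
```

I latched the plunger up, drew the long tray out from under the bridge, and set it flat on the bath floor. The job was handed in at about 19.5 s of the 67 s allowed; `sign_off` gave no verdict.

- **Plunger:** I pulled it up about 14.6 mm, twisted it about 1.28 rad and released it. Triangulation put the grip at z = 0.093 m, so it rests about 12 mm up. It was at the same pixel in the side view after the tray was placed.
- **Long tray:** It is about 23 mm lengthwise and 3 mm crosswise from the bath's centre. Before release, pressing down gave +20 N with no movement, so it was firmly on the floor. In the last pictures it lies flat, handle up, with the robot clear.
- **Short tray:** It is at the same pixels in the top view by eye, and the arm never went near it. The automatic image difference over that region was 14 grey levels, not near zero. I didn't find out why. The fingers or arm changing the lighting is a likely cause, so that check neither confirms nor contradicts what I saw.

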